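# Make up the sprayer and quad-bike repair kits

## Task

Make up two repair kits on the sloped stands: the grey PVC tee and the blue lance tip on the yellow stand for the sprayer, the brake pad and the glass fuse on the red stand for the quad bike. Lay the parts side by side, flat on the slope, each resting against the bottom lip, and put them down rather than drop them. Leave the PVC elbow, the hammer and the milk can lid where they are.

Things in the scene. Friction and masses are not known exactly. Their poses are not given: they have to be found in the camera images.
- tee_mid (a point): Grey PVC tee joint, lying flat: a straight run 82 mm long and 33 mm in diameter, with a branch of the same diameter out of its middle. This point is where run and branch axes meet, half-way up (16.5 mm above the bench). x along the run (ends at -41 and +41 mm), y along the branch (open end at +41 mm), z up. 0.07 kg. The run can be gripped across (33 mm) beside the branch, 29 mm from the middle.
- lance_tip_mid (a point): Blue sprayer lance tip lying on its side, 78 mm long, 24 mm across: dark blue hexagon nut (x -39 to -15 mm), blue round barrel 19 mm in diameter (x -15 to +16 mm), blue cap 24 mm in diameter with a small brass end (to x +39 mm). This point is the middle of its length on its axis, 12 mm above the bench; x along the axis towards the brass end. About 0.045 kg.
- brake_pad_mid (a point): Brake pad lying flat: steel back plate below, black lining above with a groove across the middle, bright spring clip leaves at both ends. Plate 84 mm long over its narrow ears, 42 mm wide, 16 mm thick in all; plate and lining are flush along the two long sides (from x -32 to +32 mm). This point is its centre, half-way up (8 mm); x along its length, y across, z up. About 0.17 kg.
- fuse_mid (a point): Clear glass cartridge fuse with steel end caps, lying on its side: 38 mm long, 10 mm in diameter; it can roll. This point is its centre, 5 mm above the bench; x along its length. About 0.012 kg.
- yellow_stand_lip (a point): Sloped sprayer kit stand, fixed: yellow steel tray, light grey floor. This point: middle of the bottom line where floor meets lip, 12 mm up. x runs up the slope (20 degrees, rising away from the robot; stand yaw within 20 degrees), y along the lip, z square out of the floor. Floor 135 mm (x) by 216 mm (y), slick: parts slide down to the lip by themselves. Lip and walls 19 mm high.
- red_stand_lip (a point): Sloped quad-bike kit stand, fixed: red steel tray, light grey floor. This point: middle of the bottom line where floor meets lip, 12 mm up. x runs up the slope (20 degrees, rising away from the robot; stand yaw within 20 degrees), y along the lip, z square out of the floor. Floor 135 mm (x) by 216 mm (y), slick: parts slide down to the lip by themselves. Lip and walls 19 mm high.
- elbow_mid (a point): Grey PVC elbow joint, not wanted: two sockets 33 mm in diameter at a right angle. This point is where their axes meet, 16.5 mm above the bench; the sockets run 41 mm along +x and +y. It stands among the stock and must stay where it is.
- hammer: Steel hammer with a wooden handle, 300 mm long, lying to the robot's right; origin underneath it, x along the handle towards the head. To be left alone.
- can_lid: Stainless steel milk can lid, 176 mm in diameter, with a bow handle reaching 72 mm high, lying to the robot's left; origin under its centre. To be left alone.
Not all that is in view belongs to the job. Several things look just like the part that bears lance_tip_mid: the one meant starts farthest from the robot's base.

How it is judged:
By the outcome, as a careful person would: the job done as asked, in the order asked, and still so for the second after the job is handed in, with the robot touching nothing.
It also fails if it takes over 99 s, if anything falls off the work surface, if the arm or the gripper's body presses on something with over 40 N, if the wrist force passes 120 N, or if a joint passes its speed limit or range.

## Robot

A 6-joint arm with a two-finger parallel gripper is mounted at the origin on the work surface. World frame = base frame: x ahead of the robot, y to its left, z up, the work surface at z = 0. Lengths are in mm, angles in rad, forces in N, time in s.
With the tool pointing down it reaches from about 250 to 725 mm from the base axis. Payload 9.7 kg.
Tool frame: the origin (TCP) lies at the very end of the fingers, on their centre line; the grasp point (between the pads) lies 19 mm behind it; z points along the fingers, x is the direction in which the jaws open and shut, and the axes are right-handed (so a half turn about z gives the same grasp; the last joint's range is limited). The gripper opens to 85 mm and grips with 20 to 120 N. Pads are 22 mm wide; open, the fingers measure 114 mm over their backs; the gripper's body (76 mm by 85 mm) begins 54 mm behind the grasp point. The pads swing forward as they close: fully open they stand 13 mm farther back than shut.
Start: joints at [0, 0.087, 0.176, 1.66, 0, 1.571], TCP at [549.997, -0, 231.284] pointing down, gripper open.
Joint ranges: [-3.13, 3.13], [-0.85, 1.81], [-1.15, 1.24], [-2.2, 2.28], [-1.44, 1.52], [-3.14, 3.14]. Speed limits (rad/s): [2.22, 2.22, 2.57, 3.14, 3.14, 3.14].

## Interface

Orientations are given as a 3x3 rotation matrix whose columns are the frame's x, y, z axes.
In Python, from cell import robot, eyes gives the robot as it stands.
- The arm moves only by the tool step_arm, never from a script. Its argument "steps" is a list that holds one entry, the list of rows, each a list of 4 numbers: the shift along the tool's x, y, z in mm, then the turn about the tool's z in rad. A call has exactly 10 rows; each row shifts and turns the commanded pose from where the row before left it, along the tool's axes as they then stand; what a row does not reach is not made up. A row lasts 1/8 s, in which the tool goes at most 62.5 mm and 10.7 degrees, less where a joint would pass 70% of its speed; a pose out of reach is approached as far as the arm can. A call is refused whole if a number of a shift passes 62.5 or a number of a turn 0.188, either way. A call with a gripper value outside its range is refused whole. "gripper" is the gripper's target within -1 to 1 (shut at 1, half-way at 0, fully open at -1), set as the call begins (left out, the last holds). The fingers move at their own pace and stop on an object; "grip_force" is the grip in N (left out, the last holds). Time passes only in rows, so rows that do not move let the fingers close, or fill a call up. It gives the time, the measured TCP pose, the force and the opening at its end, in the units of the state.
- robot.get_obs(): the state, without advancing time (a new reading comes with each control period).
- eyes.camera(name): name is "scene" or "side" or "wrist"; returns a dict with "pixels" (420x560x3 uint8, red, green, blue), "mtx" (3x3 intrinsics, pixels), "R" (3x3) and "t" (3): a world point X has camera coordinates R X + t. Camera axes: x right, y down, z forward; pixel columns grow to the right and rows downward; lengths in mm; the calibration is good to about 2 mm. A picture is of the moment at which its call begins. There is no depth.
- robot.close_job(): hands the job in, once; it reports no verdict.
The state is a dict: "time_s": time; "qpos": joint angles; "dq": joint speeds; "joint_torque": joint torques, N m; "tcp_pos": TCP position; "eef_rot": TCP orientation; "contact_force": force on the tool from outside, world axes, zero at the start; "wrist_torque": the same for the moment, N m; "opening": finger opening in mm.
Only numpy, scipy, OpenCV 4.12 (cv2) and the standard library are available. Lean on these libraries where they do the work, as an engineer would, in place of code of your own. Each camera call takes 0.05 s, during which the arm holds its last target. There are 200 camera calls.

## Working session

There is one attempt and no reset: what is moved stays moved. The work goes in short steps, Python scripts to look and compute and a tool call to move; the robot and the scene stay as the last step left them, time stands still between calls to the robot, and variables do not carry over. Pictures are saved under pics/ and viewed, about 12 in all and at most 16, crops included, and the job is handed in when it is done.

Besides the shell and the picture viewer there is one more tool, called after "Call:" as a command line: name --argument value ..., lists and objects as JSON in quotes. step_arm: Moves the arm, as the interface text tells. Its arguments: {"type":"object","properties":{"steps":{"type":"array"},"gripper":{"type":"number"},"grip_force":{"type":"number"}},"required":["steps"]}

```bash
ls; mkdir -p pics; cat > h.py <<'E'
import numpy as np, cv2
from cell import robot, eyes
def snap(n,f):
    c=eyes.camera(n); cv2.imwrite(f'pics/{f}.png',cv2.cvtColor(c['pixels'],cv2.COLOR_RGB2BGR)); np.savez(f'pics/{f}.npz',**c); return c
def load(f): return dict(np.load(f'pics/{f}.npz'))
def ray(c,p):
    d=np.linalg.inv(c['mtx'])@np.array([p[0],p[1],1.]); R=c['R']; return -R.T@c['t'], R.T@d
def onz(c,p,z):
    o,d=ray(c,p); return o+d*(z-o[2])/d[2]
def proj(c,X):
    q=c['mtx']@(c['R']@np.array(X,float)+c['t']); return q[:2]/q[2]
E
python3 - <<'E'
from h import *
for n in ['scene','side','wrist']:
    c=snap(n,n+'0'); print(n,-c['R'].T@c['t'],c['R'][2])
E
```

```text
pics
scene [1481.61382029  219.44143958 1056.77116362] [-0.69977783 -0.14651331 -0.6991744 ]
side [-194.22888288  718.25849175 1122.77369649] [ 0.43833951 -0.49213385 -0.75210555]
wrist [550.7456072   72.67682008 373.63907041] [-6.81293432e-04 -2.85755227e-01 -9.58302398e-01]
```

View pics/scene0.png

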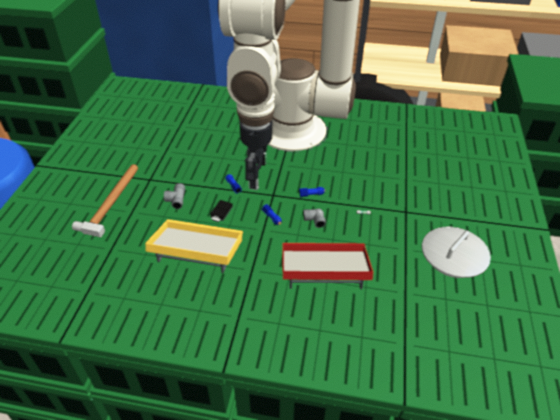

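View pics/side0.png

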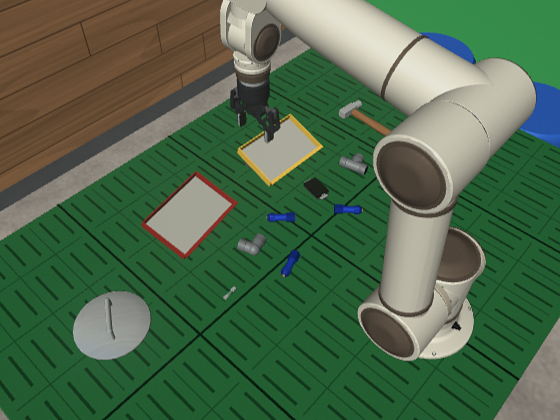

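View pics/wrist0.png

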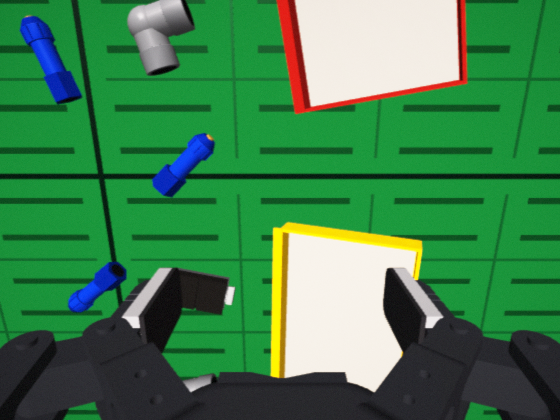

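Scene: the tee candidates are at (175,196) and (316,216), blue tips at (233,183), (272,214), (311,191), the pad at (221,211), the fuse at (364,212), and the yellow and red trays. I'll measure everything and enlarge it.

```bash
python3 - <<'E'
from h import *
s=load('scene0'); d=load('side0'); w=load('wrist0')
# blues
for n,c in (('scene',s),('side',d),('wrist',w)):
    p=c['pixels'].astype(int); m=((p[...,2]>p[...,0]+50)&(p[...,2]>p[...,1]+50)).astype(np.uint8)
    k,l,st,ce=cv2.connectedComponentsWithStats(m)
    for i in range(1,k):
        if 25<st[i,4]<3000:
            X=onz(c,ce[i],12); print(n,'blue',ce[i].round(),st[i,4],X.round(),np.hypot(X[0],X[1]).round())
def est(n,c,px,z): print(n,px,onz(c,px,z).round())
for px in [(175,196),(316,216)]: est('scene pvc',s,px,16)
for px in [(352,162),(252,244)]: est('side pvc',d,px,16)
est('scene pad',s,(221,211),10); est('side pad',d,(316,187),10)
est('scene fuse',s,(364,212),5); est('side fuse',d,(230,293),5)
for n,px in (('yl',(147,243)),('yr',(240,240)),('redlipL',(285,262))): est(n,s,px,12)
a=cv2.resize(cv2.cvtColor(s['pixels'],4)[165:290,140:385],None,fx=3.2,fy=3.2,interpolation=2)[:, :784]
b=cv2.resize(cv2.cvtColor(d['pixels'],4)[105:310,135:380],None,fx=3.2*.9,fy=3.2*.9,interpolation=2)
cv2.imwrite('pics/z1.png',a); cv2.imwrite('pics/z2.png',b)
E
```

```text
scene blue [220.  46.] 892 [-550. -412.   12.] 688.0
scene blue [ 12. 168.] 1451 [ 388. -857.   12.] 941.0
scene blue [232. 182.] 99 [ 325. -136.   12.] 352.0
scene blue [311. 191.] 153 [324. 114.  12.] 343.0
scene blue [272. 214.] 137 [444.  13.  12.] 444.0
side blue [452.  45.] 558 [  547. -1070.    12.] 1201.0
side blue [545. 115.] 1590 [ 100. -909.   12.] 914.0
side blue [347. 209.] 187 [ 327. -134.   12.] 354.0
side blue [281. 217.] 194 [444.  11.  12.] 444.0
side blue [289. 263.] 190 [323. 113.  12.] 342.0
wrist blue [48. 58.] 2099 [324. 118.  12.] 344.0
wrist blue [183. 165.] 1562 [445.  14.  12.] 446.0
wrist blue [ 94. 288.] 1124 [ 329. -132.   12.] 355.0
scene pvc (175, 196) [ 426. -289.   16.]
scene pvc (316, 216) [433. 142.  16.]
side pvc (352, 162) [ 431. -291.   16.]
side pvc (252, 244) [434. 135.  16.]
scene pad (221, 211) [ 457. -136.   10.]
side pad (316, 187) [ 447. -142.   10.]
scene fuse (364, 212) [380. 278.   5.]
side fuse (230, 293) [374. 274.   5.]
yl (147, 243) [ 620. -305.   12.]
yr (240, 240) [562. -54.  12.]
redlipL (285, 262) [617.  83.  12.]
```

View pics/z1.png

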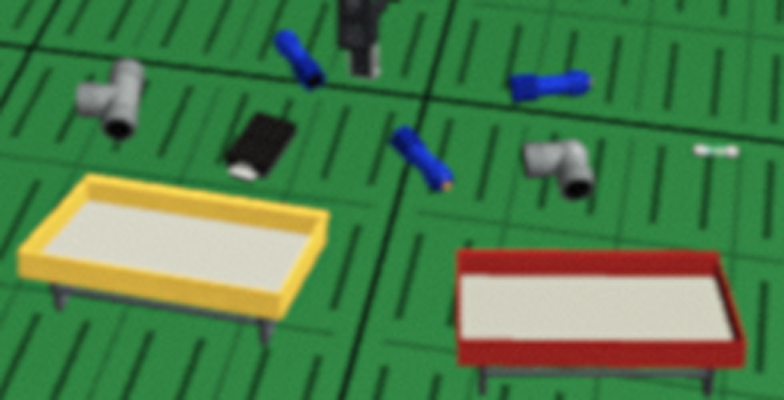

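View pics/z2.png

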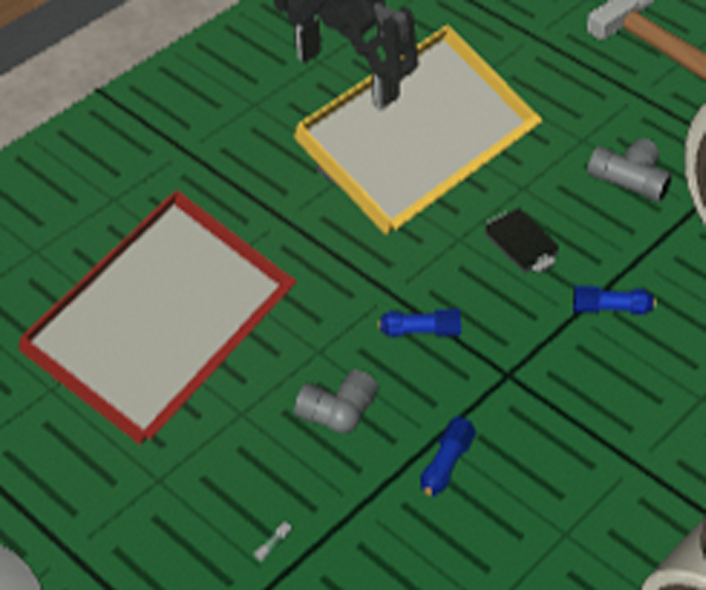

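Zoom: the tee (T shape) is the left one at about (428,-290), with its run roughly along world x and the branch toward -y. The elbow is at (433,140). The farthest blue tip is at (444,13), the pad at (452,-140) and the fuse at (377,276). Next I measure the trays and refine the part positions from the static views.

```bash
python3 - <<'E'
from h import *
o=robot.get_obs(); print(o['eef_rot'].round(2) if hasattr(o['eef_rot'],'round') else o['eef_rot'], o['opening'])
s=load('scene0'); d=load('side0'); w=load('wrist0')
print('below tcp',proj(w,(550,0,0)),proj(w,(550,0,231)),w['mtx'][0])
# tray floors: bright low-saturation quads
for n,c,rois in (('scene',s,{'yel':(140,215,250,275),'red':(270,235,385,300)}),('side',d,{'yel':(235,110,325,188),'red':(140,165,240,262)})):
    hsv=cv2.cvtColor(c['pixels'],cv2.COLOR_RGB2HSV)
    for k,(x0,y0,x1,y1) in rois.items():
        m=np.zeros(hsv.shape[:2],np.uint8); m[y0:y1,x0:x1]=((hsv[...,1]<45)&(hsv[...,2]>130))[y0:y1,x0:x1]
        m=cv2.morphologyEx(m,cv2.MORPH_OPEN,np.ones((3,3)))
        cs=max(cv2.findContours(m,0,1)[0],key=cv2.contourArea)
        h=cv2.convexHull(cs); e=1.
        while len(q:=cv2.approxPolyDP(h,e,True))>4: e+=.3
        print(n,k,[(tuple(p[0]+.0),onz(c,p[0],12).round()[:2],onz(c,p[0],58).round()[:2]) for p in q])
# dark pad & grey pvc & fuse
for n,c,R in (('scene',s,{'pvcT':(160,180,190,212),'fuse':(353,205,376,218),'pad':(208,198,236,223)}),('side',d,{'pvcT':(335,148,370,178),'fuse':(218,282,242,303),'pad':(300,174,332,202)})):
    p=c['pixels'].astype(int)
    for k,(x0,y0,x1,y1) in R.items():
        m=(p[...,1]-p[...,[0,2]].max(2)<12); q=np.argwhere(m[y0:y1,x0:x1])[:,::-1]+[x0,y0]
        (cx,cy),wh,a=cv2.minAreaRect(q.astype(np.float32)); z={'pvcT':16,'fuse':5,'pad':10}[k]
        B=cv2.boxPoints(((cx,cy),wh,a)); print(n,k,len(q),onz(c,(cx,cy),z).round()[:2],[onz(c,b,z).round()[:2] for b in B])
E
```

```text
[[ 1. -0. -0.]
 [-0. -1. -0.]
 [-0.  0. -1.]] 85.41195506620522
below tcp [281.69307567 175.69559658] [280.69391883 272.54657175] [344.11868135   0.         282.11956931]
scene yel [((np.float64(156.0), np.float64(243.0)), array([ 615., -280.]), array([ 654., -258.])), ((np.float64(167.0), np.float64(229.0)), array([ 559., -268.]), array([ 599., -247.])), ((np.float64(234.0), np.float64(239.0)), array([561., -71.]), array([602., -58.])), ((np.float64(226.0), np.float64(254.0)), array([619., -79.]), array([657., -66.]))]
scene red [((np.float64(367.0), np.float64(270.0)), array([604., 299.]), array([643., 295.])), ((np.float64(285.0), np.float64(269.0)), array([640.,  87.]), array([677.,  93.])), ((np.float64(285.0), np.float64(252.0)), array([582.,  77.]), array([622.,  83.])), ((np.float64(362.0), np.float64(252.0)), array([544., 282.]), array([585., 279.]))]
side yel [((np.float64(289.0), np.float64(120.0)), array([ 705., -313.]), array([ 668., -270.])), ((np.float64(314.0), np.float64(148.0)), array([ 558., -264.]), array([ 527., -224.])), ((np.float64(269.0), np.float64(178.0)), 
[... 478 characters left out ...]
ne pvcT 302 [ 420. -295.] [array([ 467., -315.]), array([ 362., -335.]), array([ 371., -273.]), array([ 474., -257.])]
scene fuse 9 [378. 276.] [array([383., 260.]), array([374., 260.]), array([373., 292.]), array([382., 292.])]
scene pad 252 [ 456. -138.] [array([ 484., -166.]), array([ 402., -148.]), array([ 428., -110.]), array([ 508., -129.])]
side pvcT 362 [ 428. -298.] [array([ 454., -253.]), array([ 487., -325.]), array([ 401., -345.]), array([ 372., -273.])]
side fuse 37 [362. 274.] [array([378., 294.]), array([384., 253.]), array([347., 254.]), array([342., 294.])]
side pad 324 [ 443. -139.] [array([ 482., -123.]), array([ 487., -174.]), array([ 405., -154.]), array([ 401., -105.])]
```

Call:
step_arm --steps '[[[-13,31,-6,0],[-13,31,-6,0],[-13,31,-6,0],[-13,31,-6,0],[-13,31,-6,0],[-13,31,-6,0],[-13,31,-6,0],[0,0,0,0],[0,0,0,0],[0,0,0,0]]]' --gripper -0.3 --grip_force 25

```text
time_s: 1.4
tcp_pos: [459.2, -216.3, 273.0]
eef_rot: [[1.0, 0.001, -0.0], [0.001, -1.0, 0.0], [-0.0, -0.0, -1.0]]
contact_force: [-0.3, 0.1, 0.6]
opening: 55.7
```

```bash
python3 - <<'E'
from h import *
snap('wrist','w1'); o=robot.get_obs(); print(o['time_s'],np.round(o['tcp_pos'],1),o['opening'])
E
```

```text
1.45 [ 459.2 -216.3  273. ] 55.599317315375856
```

View pics/w1.png

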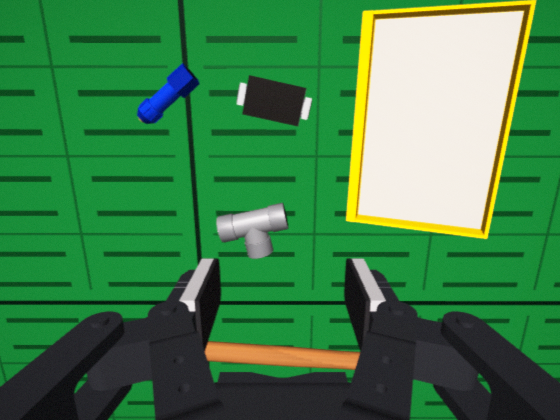

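Wrist view: tee run from (217,227) to (287,214) with the branch to (259,257), pad at (274,100), yellow floor corners near (373,18), (523,10), (487,230), (360,218).

```bash
cat >> h.py <<'E'
def comp(m,near):
    k,l,st,ce=cv2.connectedComponentsWithStats(m.astype(np.uint8)); i=min((i for i in range(1,k) if st[i,4]>60),key=lambda i:np.hypot(*(ce[i]-near))); return (l==i).astype(np.uint8)
def pts(c,m,z):  # mask outline on plane z
    q=max(cv2.findContours(m,0,1)[0],key=cv2.contourArea)[:,0]; return np.array([onz(c,p,z)[:2] for p in q],np.float32)
def tray(c,near):
    hsv=cv2.cvtColor(c['pixels'],cv2.COLOR_RGB2HSV)
    m=comp((hsv[...,1]<45)&(hsv[...,2]>150),near)
    h=cv2.convexHull(max(cv2.findContours(m,0,1)[0],key=cv2.contourArea)); e=1.
    while len(q:=cv2.approxPolyDP(h,e,True))>4: e+=.3
    A=sorted([onz(c,p[0],12) for p in q],key=lambda X:X[0]); lo=sorted(A[:2],key=lambda X:X[1])
    A2=sorted([onz(c,p[0],58) for p in q],key=lambda X:X[0])[2:]; hi=sorted(A2,key=lambda X:X[1])
    print('lo',np.round(lo,0).tolist(),'hi',np.round(hi,0).tolist())
    d=lo[1]-lo[0]+hi[1]-hi[0]; yaw=np.arctan2(-d[0],d[1]); print('lip mid',((lo[0]+lo[1])/2).round(1),'yaw deg',np.degrees(yaw).round(1),'hi mid',((hi[0]+hi[1])/2).round())
E
python3 - <<'E'
from h import *
c=load('w1'); tray(c,(437,125))
p=c['pixels'].astype(int); g=p[...,1]-p[...,[0,2]].max(2)<12
m=comp(g,(255,225))
for z in (16.5,):
    P=pts(c,m,z); (x,y),wh,a=cv2.minAreaRect(P); print('tee',x,y,wh,a,cv2.boxPoints(((x,y),wh,a)).round())
m=comp(g,(274,100)); P=pts(c,m,16); print('pad top',cv2.minAreaRect(P))
m=comp(g&(p.max(2)<90),(274,100)); P=pts(c,m,16); print('lining',cv2.minAreaRect(P))
for n,px in (('runL',(217,228)),('runR',(287,213)),('br',(259,250))): print(n,onz(c,px,16.5).round())
E
```

```text
lo [[555.0, -268.0, 12.0], [559.0, -57.0, 12.0]] hi [[677.0, -270.0, 58.0], [682.0, -59.0, 58.0]]
lip mid [ 556.7 -162.6   12. ] yaw deg -1.3 hi mid [ 680. -165.   58.]
tee 425.6978454589844 -294.28546142578125 (85.6967544555664, 63.625423431396484) 12.266097068786621 [[ 377. -272.]
 [ 391. -334.]
 [ 474. -316.]
 [ 461. -254.]]
pad top ((450.5319519042969, -137.03404235839844), (40.25716781616211, 80.65776062011719), 78.09378814697266)
lining ((450.484375, -137.02401733398438), (40.25716781616211, 63.71281433105469), 78.09378814697266)
runL [ 380. -287.   16.]
runR [ 466. -267.   16.]
br [ 431. -316.   16.]
```

```bash
python3 - <<'E'
from h import *
print(np.round(robot.get_obs()['qpos'],3))
E
```

```text
[-0.44   0.006  0.173  1.739  0.     1.129]
```

```bash
cat >> h.py <<'E'
def plan(tgt,yaw_deg,n,dec=0):
    o=robot.get_obs(); P=np.array(o['tcp_pos'],float); R=np.array(o['eef_rot']); y=np.arctan2(R[1,0],R[0,0])
    dy=(np.radians(yaw_deg)-y+np.pi/2)%np.pi-np.pi/2; 
    if abs(dy+0)>0: pass
    y0=y; ye=y+dy; rows=[]; t=-round(dy/n,3); T=np.array(tgt,float); P0=P.copy()
    for i in range(n):
        want=P0+(T-P0)*(i+1)/n-P
        ax=np.array([[np.cos(y),np.sin(y),0],[np.sin(y),-np.cos(y),0],[0,0,-1]])
        s=np.round(ax@want,dec); P=P+ax.T@s; y-=t
        rows.append([float(v) for v in s]+[t])
    print(str(rows).replace('.0,',','),'end',P.round(1),'yaw',np.degrees(y).round(1),'J6',round(float(np.arctan2(T[1],T[0])-y+np.pi/2),2))
E
python3 - <<'E'
from h import *
plan((394,-285,110),-77.5,8)
E
```

```text
[[-8, 9, 20, np.float64(0.169)], [-7, 9, 21, np.float64(0.169)], [-5, 11, 20, np.float64(0.169)], [-3, 12, 21, np.float64(0.169)], [-1, 11, 20, np.float64(0.169)], [1, 12, 20, np.float64(0.169)], [3, 11, 21, np.float64(0.169)], [5, 11, 20, np.float64(0.169)]] end [ 394.1 -284.6  110. ] yaw -77.4 J6 2.3
```

Call:
step_arm --steps '[[[-8,9,20,0.169],[-7,9,21,0.169],[-5,11,20,0.169],[-3,12,21,0.169],[-1,11,20,0.169],[1,12,20,0.169],[3,11,21,0.169],[5,11,20,0.169],[0,0,0,0],[0,0,0,0]]]'

```text
time_s: 2.7
tcp_pos: [394.3, -285.0, 111.1]
eef_rot: [[0.221, -0.975, 0.001], [-0.975, -0.221, -0.0], [0.001, -0.001, -1.0]]
contact_force: [0.7, 0.1, 0.4]
opening: 55.6
```

```bash
sed -i 's/t=-round(dy\/n,3)/t=-round(float(dy)\/n,3)/' h.py; python3 - <<'E'
from h import *
c=snap('wrist','w2'); o=robot.get_obs(); print(o['time_s'],np.round(o['tcp_pos'],1)); print(proj(c,(423,-279,16)),proj(c,(394,-285,16)))
p=c['pixels'].astype(int); g=p[...,1]-p[...,[0,2]].max(2)<12
m=comp(g,proj(c,(423,-279,16))); P=pts(c,m,16.5); r=cv2.minAreaRect(P); print(m.sum(),r,cv2.boxPoints(r).round())
E
```

```text
2.75 [ 394.5 -285.1  111.3]
[282.44903593 172.92168401] [281.65377273 213.35179703]
7079 ((424.31353759765625, -293.11181640625), (87.02899932861328, 59.49688720703125), 12.798909187316895) [[ 375. -274.]
 [ 388. -332.]
 [ 473. -312.]
 [ 460. -254.]]
```

View pics/w2.png

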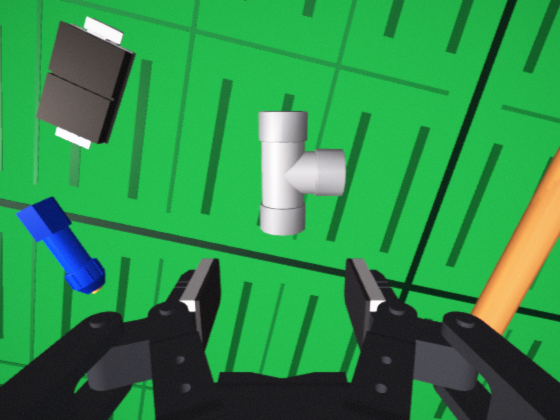

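Wrist view: tee centred between the jaws (run at column 283, rows 112–234, branch centre at row 172), aligned with the tool and matching my estimate. Lower and grip.

Call:
step_arm --steps '[[[0,0,18,0],[0,0,18,0],[0,0,18,0],[0,0,18,0],[0,0,18,0],[0,0,16,0],[0,0,0,0],[0,0,0,0],[0,0,0,0],[0,0,0,0]]]'

```text
time_s: 4.0
tcp_pos: [394.0, -285.5, 4.8]
eef_rot: [[0.217, -0.976, 0.001], [-0.976, -0.217, -0.001], [0.001, -0.001, -1.0]]
contact_force: [-0.3, 0.5, 0.1]
opening: 55.6
```

Call:
step_arm --steps '[[[0,0,0,0],[0,0,0,0],[0,0,0,0],[0,0,0,0],[0,0,0,0],[0,0,0,0],[0,0,-5,0],[0,0,-25,0],[0,0,-45,0],[0,0,-45,0]]]' --gripper 1 --grip_force 30

```text
time_s: 5.25
tcp_pos: [393.4, -285.0, 125.3]
eef_rot: [[0.217, -0.976, -0.001], [-0.976, -0.217, 0.0], [-0.001, 0.001, -1.0]]
contact_force: [0.6, -1.3, -1.0]
opening: 32.0
```

```bash
python3 - <<'E'
from h import *
plan((573.4,-213.4,125),-91.3,7)
E
```

```text
[[-4, -27, 0, 0.034], [-6, -27, 0, 0.034], [-6, -27, 0, 0.034], [-7, -27, 0, 0.034], [-8, -27, 0, 0.034], [-9, -26, 0, 0.034], [-10, -26, 0, 0.034]] end [ 573.8 -213.5  125.3] yaw -91.1 J6 2.8
```

Call:
step_arm --steps '[[[-4,-27,0,0.034],[-6,-27,0,0.034],[-6,-27,0,0.034],[-7,-27,0,0.034],[-8,-27,0,0.034],[-9,-26,0,0.034],[-10,-26,0,0.034],[0,0,0,0],[0,0,20,0],[0,0,20,0]]]'

```text
time_s: 6.5
tcp_pos: [573.5, -214.0, 83.8]
eef_rot: [[-0.019, -1.0, -0.0], [-1.0, 0.019, -0.0], [0.0, 0.0, -1.0]]
contact_force: [-0.1, -0.5, -0.6]
opening: 32.1
```

```bash
python3 - <<'E'
from h import *
c=snap('wrist','w3'); tray(c,(280,120)); o=robot.get_obs(); print(np.round(o['tcp_pos'],1),o['contact_force'])
E
```

```text
lo [[528.0, -212.0, 12.0], [536.0, -191.0, 12.0]] hi [[594.0, -245.0, 58.0], [644.0, -201.0, 58.0]]
lip mid [ 532.1 -201.8   12. ] yaw deg -41.4 hi mid [ 619. -223.   58.]
[ 572.3 -213.6   80.7] [-0.57797193 -0.16966686 -3.32178518]
```

View pics/w3.png

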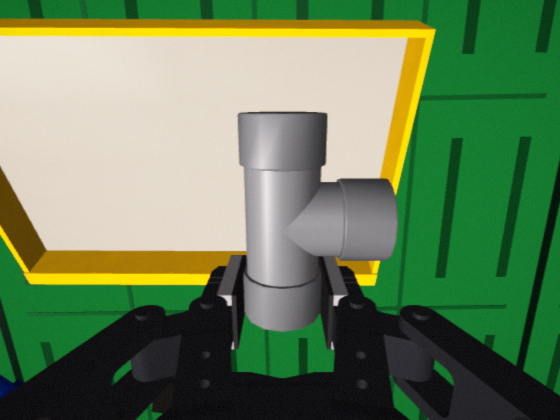

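Wrist view: tee held straight; the lower right tray corner is near (375,272) and the branch end near column 395, which is closer to the camera, so it clears the wall by about 13 mm. Descend and let the tee pivot onto the slope.

Call:
step_arm --steps '[[[0,0,12,0],[0,0,12,0],[0,0,5,0],[0,0,4,0],[0,0,4,0],[0,0,4,0],[0,0,3,0],[0,0,3,0],[0,0,3,0],[0,0,0,0]]]'

```text
time_s: 7.8
tcp_pos: [574.2, -213.7, 34.1]
eef_rot: [[-0.019, -1.0, 0.0], [-1.0, 0.019, 0.0], [-0.0, -0.0, -1.0]]
contact_force: [-1.7, -0.1, 4.0]
opening: 32.1
```

Call:
step_arm --steps '[[[0,0,2,0],[0,0,2,0],[0,0,1,0],[0,0,1,0],[0,0,1,0],[0,0,1,0],[0,0,1,0],[0,0,0,0],[0,0,0,0],[0,0,0,0]]]'

```text
time_s: 9.05
tcp_pos: [574.1, -213.7, 25.4]
eef_rot: [[-0.019, -1.0, 0.0], [-1.0, 0.019, -0.0], [0.0, -0.0, -1.0]]
contact_force: [-2.3, 0.1, 5.4]
opening: 31.7
```

```bash
python3 - <<'E'
from h import *
c=snap('side','s1'); d=snap('scene','c1')
a=cv2.resize(cv2.cvtColor(c['pixels'],4)[90:200,225:345],None,fx=3.5,fy=3.5,interpolation=2)
b=cv2.resize(cv2.cvtColor(d['pixels'],4)[170:280,140:250],None,fx=3.5,fy=3.5,interpolation=2)
cv2.imwrite('pics/z3.png',np.hstack([a,b])[:, :800])
E
```

```text
(no output)
```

View pics/z3.png

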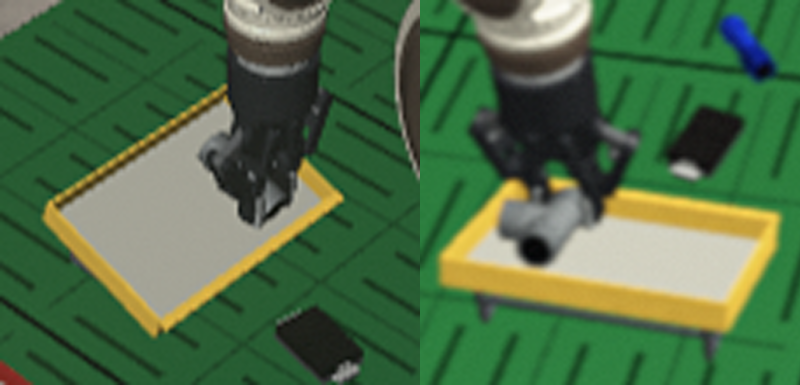

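Views: the tee lies tilted onto the tray floor at its right part, still gripped. Press slightly, release, lift slowly.

Call:
step_arm --steps '[[[0,0,1,0],[0,0,0,0],[0,0,0,0],[0,0,0,0],[0,0,0,0],[0,0,0,0],[0,0,0,0],[0,0,0,0],[0,0,0,0],[0,0,0,0]]]'

```text
time_s: 10.4
tcp_pos: [574.1, -213.7, 25.3]
eef_rot: [[-0.019, -1.0, 0.0], [-1.0, 0.019, -0.0], [0.0, -0.0, -1.0]]
contact_force: [-5.1, 1.4, 12.1]
opening: 32.5
```

Call:
step_arm --steps '[[[0,0,0,0],[0,0,0,0],[0,0,0,0],[0,0,0,0],[0,0,-3,0],[0,0,-5,0],[0,0,-8,0],[0,0,-15,0],[0,0,-40,0],[0,0,-50,0]]]' --gripper -0.1

```text
time_s: 11.65
tcp_pos: [573.6, -213.5, 146.7]
eef_rot: [[-0.019, -1.0, -0.001], [-1.0, 0.019, 0.0], [-0.0, 0.001, -1.0]]
contact_force: [1.5, -0.6, -0.5]
opening: 47.0
```

```bash
python3 - <<'E'
from h import *
plan((444,13-10,170),-45,10)
c=snap('wrist','w4')
E
```

```text
[[-21, 13, -2, -0.08], [-23, 12, -3, -0.08], [-23, 10, -2, -0.08], [-24, 8, -2, -0.08], [-25, 6, -3, -0.08], [-24, 4, -2, -0.08], [-26, 2, -2, -0.08], [-25, -0, -3, -0.08], [-25, -2, -2, -0.08], [-25, -4, -2, -0.08]] end [443.5   2.9 169.7] yaw -45.3 J6 2.37
```

View pics/w4.png

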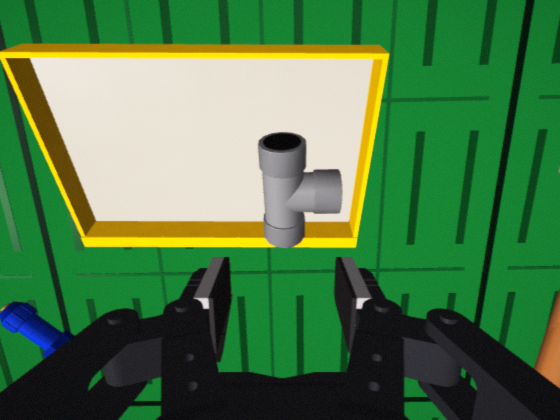

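The tee lies flat, its lower end at the lip (285,240). Next, the lance tip.

Call:
step_arm --steps '[[[-21,13,-2,-0.08],[-23,12,-3,-0.08],[-23,10,-2,-0.08],[-24,8,-2,-0.08],[-25,6,-3,-0.08],[-24,4,-2,-0.08],[-26,2,-2,-0.08],[-25,0,-3,-0.08],[-25,-2,-2,-0.08],[-25,-4,-2,-0.08]]]'

```text
time_s: 12.95
tcp_pos: [443.7, 3.3, 169.4]
eef_rot: [[0.706, -0.709, 0.002], [-0.709, -0.706, 0.0], [0.001, -0.001, -1.0]]
contact_force: [0.6, 0.2, -0.2]
opening: 46.7
```

Call:
step_arm --steps '[[[0,0,0,0],[0,0,0,0],[0,0,0,0],[0,0,0,0],[0,0,0,0],[0,0,0,0],[0,0,0,0],[0,0,0,0],[0,0,0,0],[0,0,0,0]]]'

```text
time_s: 14.2
tcp_pos: [444.0, 2.7, 168.3]
eef_rot: [[0.704, -0.71, 0.0], [-0.71, -0.704, 0.0], [0.0, -0.0, -1.0]]
contact_force: [-0.8, -0.5, -0.4]
opening: 47.1
```

```bash
cat >> h.py <<'E'
def blue(c,X):
    p=c['pixels'].astype(int); m=comp((p[...,2]>p[...,0]+50)&(p[...,2]>p[...,1]+50),proj(c,X))
    r=cv2.minAreaRect(pts(c,m,12)); b=cv2.boxPoints(r); e=max((b[1]-b[0],b[2]-b[1]),key=np.linalg.norm)
    print('blue',m.sum(),np.round(r[0],1),np.round(r[1],1),'axis deg',np.degrees(np.arctan2(e[1],e[0])).round(1)); return r
E
python3 - <<'E'
from h import *
c=snap('wrist','w5'); o=robot.get_obs(); print(o['time_s'],np.round(o['tcp_pos'],1)); print(proj(c,(444,13,12)))
r=blue(c,(444,13,12))
plan((444.,13,60),-42,6)
E
```

```text
14.25 [444.    2.7 168.3]
[273.145581   184.44013284]
blue 2206 [445.9  14.7] [79.3 26.5] axis deg 44.7
[[-1, -1, 18, -0.009], [-1, -1, 18, -0.009], [-2, -2, 18, -0.009], [-1, -1, 18, -0.009], [-1, -1, 18, -0.009], [-1, -1, 18, -0.009]] end [443.8  12.6  60.3] yaw -42.2 J6 2.34
```

View pics/w5.png

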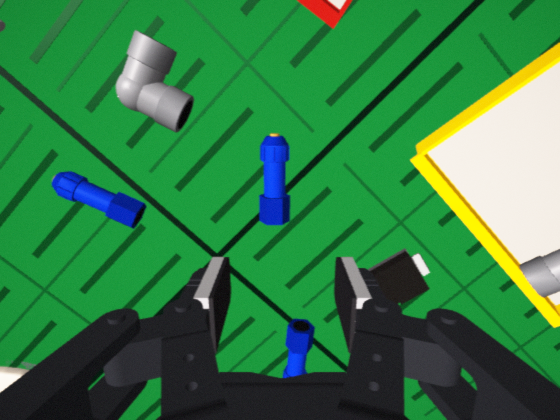

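Wrist view: target tip upright at (274,180), brass up, aligned with the tool; the elbow (150,80) and the other tips are clear. Lower and grip.

Call:
step_arm --steps '[[[-1,-2,20,0],[-1,-1,20,0],[-1,-1,20,0],[-1,-1,20,0],[-1,-1,20,0],[-1,-1,20,0],[-1,-1,20,0],[0,-1,15,0],[0,0,7,0],[0,0,0,0]]]'

```text
time_s: 15.5
tcp_pos: [445.4, 14.0, 6.2]
eef_rot: [[0.704, -0.71, -0.0], [-0.71, -0.704, -0.0], [-0.0, 0.0, -1.0]]
contact_force: [0.6, 0.7, -0.1]
opening: 46.7
```

Call:
step_arm --steps '[[[0,0,0,0],[0,0,0,0],[0,0,0,0],[0,0,0,0],[0,0,0,0],[0,0,0,0],[0,0,-5,0],[0,0,-25,0],[0,0,-45,0],[0,0,-45,0]]]' --gripper 1

```text
time_s: 16.75
tcp_pos: [445.1, 14.0, 127.6]
eef_rot: [[0.704, -0.71, -0.0], [-0.71, -0.704, -0.0], [-0.0, 0.0, -1.0]]
contact_force: [0.0, -0.0, -0.7]
opening: 17.6
```

```bash
python3 - <<'E'
from h import *
plan((595.8,-113.9,125),-91.3,8)
E
```

```text
[[25, -2, 0, 0.1], [24, -5, 1, 0.1], [24, -7, -0, 0.1], [23, -9, 0, 0.1], [21, -11, 1, 0.1], [21, -14, -0, 0.1], [19, -16, 0, 0.1], [18, -17, 1, 0.1]] end [ 595.6 -114.4  124.6] yaw -91.1 J6 2.97
```

Call:
step_arm --steps '[[[25,-2,0,0.1],[24,-5,1,0.1],[24,-7,0,0.1],[23,-9,0,0.1],[21,-11,1,0.1],[21,-14,0,0.1],[19,-16,0,0.1],[18,-17,1,0.1],[0,0,20,0],[0,0,20,0]]]'

```text
time_s: 18.0
tcp_pos: [596.1, -114.7, 82.6]
eef_rot: [[-0.02, -1.0, -0.0], [-1.0, 0.02, 0.0], [-0.0, 0.0, -1.0]]
contact_force: [0.5, 0.3, -0.9]
opening: 17.7
```

Call:
step_arm --steps '[[[0,0,18,0],[0,0,8,0],[0,0,4,0],[0,0,4,0],[0,0,4,0],[0,0,3,0],[0,0,3,0],[0,0,3,0],[0,0,0,0],[0,0,0,0]]]'

```text
time_s: 19.25
tcp_pos: [595.7, -114.5, 37.4]
eef_rot: [[-0.019, -1.0, 0.0], [-1.0, 0.019, -0.0], [0.0, -0.0, -1.0]]
contact_force: [-5.1, -0.3, 7.2]
opening: 17.6
```

Call:
step_arm --steps '[[[0,0,1,0],[0,0,1,0],[0,0,1,0],[0,0,1,0],[0,0,0,0],[0,0,0,0],[0,0,0,0],[0,0,0,0],[0,0,0,0],[0,0,0,0]]]'

```text
time_s: 20.5
tcp_pos: [595.7, -114.6, 33.6]
eef_rot: [[-0.019, -1.0, 0.0], [-1.0, 0.019, -0.0], [0.0, -0.0, -1.0]]
contact_force: [-7.0, -0.0, 9.1]
opening: 18.0
```

Call:
step_arm --steps '[[[0,0,1,0],[0,0,0,0],[0,0,0,0],[0,0,0,0],[0,0,0,0],[0,0,0,0],[0,0,0,0],[0,0,0,0],[0,0,0,0],[0,0,0,0]]]'

```text
time_s: 21.75
tcp_pos: [595.7, -114.5, 32.6]
eef_rot: [[-0.019, -1.0, 0.0], [-1.0, 0.019, -0.0], [0.0, -0.0, -1.0]]
contact_force: [-6.2, -0.2, 9.2]
opening: 17.8
```

Call:
step_arm --steps '[[[0,0,0,0],[0,0,0,0],[0,0,0,0],[0,0,0,0],[0,0,-3,0],[0,0,-5,0],[0,0,-8,0],[0,0,-15,0],[0,0,-40,0],[0,0,-50,0]]]' --gripper 0.2

```text
time_s: 23.0
tcp_pos: [595.4, -114.3, 153.7]
eef_rot: [[-0.019, -1.0, -0.001], [-1.0, 0.019, 0.0], [-0.0, 0.001, -1.0]]
contact_force: [1.0, -0.7, 0.5]
opening: 33.9
```

```bash
python3 - <<'E'
from h import *
c=snap('wrist','w6'); o=robot.get_obs(); print(o['time_s'],np.round(o['tcp_pos'],1))
plan((450.5,-150,170),-105,9)
E
```

```text
23.05 [ 597.5 -114.7  161.9]
[[4, 16, -1, 0.027], [5, 16, -1, 0.027], [5, 16, -1, 0.027], [6, 16, -1, 0.027], [6, 16, -0, 0.027], [6, 16, -1, 0.027], [7, 15, -1, 0.027], [7, 15, -1, 0.027], [8, 15, -1, 0.027]] end [ 450.4 -150.4  169.9] yaw -105.0 J6 3.08
```

View pics/w6.png

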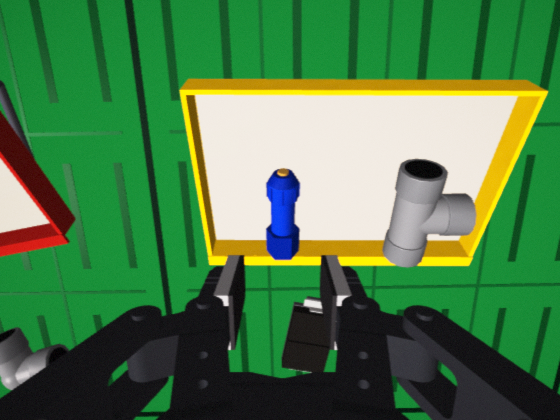

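Wrist view: lance tip lies against the lip at (283,240), the tee at (405,250); both flat. Now the pad, turning the tool the other way for joint 6.

```bash
sed -i 's/def plan(tgt,yaw_deg,n,dec=0):/def plan(tgt,yaw_deg,n,dec=0,raw=None):/; s/    if abs(dy+0)>0: pass/    if raw is not None: dy=np.radians(raw)/' h.py; python3 - <<'E'
from h import *
plan((450.5,-137,120),78,17,raw=78+91.1)
E
```

```text
[[1, 9, 2, -0.174], [1, 8, 3, -0.174], [-2, 9, 2, -0.174], [-3, 8, 3, -0.174], [-5, 8, 2, -0.174], [-5, 6, 3, -0.174], [-7, 6, 2, -0.174], [-8, 4, 3, -0.174], [-8, 3, 2, -0.174], [-9, 2, 3, -0.174], [-8, 0, 2, -0.174], [-9, -1, 3, -0.174], [-8, -3, 2, -0.174], [-8, -5, 3, -0.174], [-6, -5, 2, -0.174], [-6, -7, 2, -0.174], [-4, -8, 3, -0.174]] end [ 450.2 -136.5  119.9] yaw 78.4 J6 -0.09
```

Call:
step_arm --steps '[[[1,9,2,-0.174],[1,8,3,-0.174],[-2,9,2,-0.174],[-3,8,3,-0.174],[-5,8,2,-0.174],[-5,6,3,-0.174],[-7,6,2,-0.174],[-8,4,3,-0.174],[-8,3,2,-0.174],[-9,2,3,-0.174]]]' --gripper -0.5

```text
time_s: 24.3
tcp_pos: [508.9, -127.6, 128.3]
eef_rot: [[0.988, 0.155, 0.001], [0.155, -0.988, -0.0], [0.001, 0.001, -1.0]]
contact_force: [-0.0, 0.2, -0.2]
opening: 63.8
```

Call:
step_arm --steps '[[[-8,0,2,-0.174],[-9,-1,3,-0.174],[-8,-3,2,-0.174],[-8,-5,3,-0.174],[-6,-5,2,-0.174],[-6,-7,2,-0.174],[-4,-8,3,-0.174],[0,0,0,0],[0,0,0,0],[0,0,0,0]]]'

```text
time_s: 25.55
tcp_pos: [449.0, -136.2, 110.6]
eef_rot: [[0.203, 0.979, 0.0], [0.979, -0.203, -0.0], [-0.0, 0.0, -1.0]]
contact_force: [-1.1, 0.2, 0.6]
opening: 63.6
```

```bash
python3 - <<'E'
from h import *
c=snap('wrist','w7'); o=robot.get_obs(); print(o['time_s'],np.round(o['tcp_pos'],1),np.round(o['qpos'],2),np.degrees(np.arctan2(o['eef_rot'][1][0],o['eef_rot'][0][0])))
p=c['pixels'].astype(int); g=p[...,1]-p[...,[0,2]].max(2)<12
n=proj(c,(450.5,-137,16)); print(n)
for th in (90,130):
  m=comp(g&(p.max(2)<th),n); r=cv2.minAreaRect(pts(c,m,16)); print(m.sum(),r)
  q=cv2.minAreaRect(max(cv2.findContours(m,0,1)[0],key=len)); print(q)
E
```

```text
25.6 [ 448.9 -136.2  110.5] [-0.29 -0.12 -0.26  1.43 -0.   -0.09] 78.29669726727737
[281.25385072 212.87298108]
4828 ((449.16168212890625, -136.7509765625), (40.637176513671875, 64.07665252685547), 78.16790008544922)
((281.5, 209.5), (85.0, 57.0), 90.0)
4936 ((448.8658142089844, -136.68899536132812), (40.637176513671875, 66.26451873779297), 78.16790008544922)
((281.5, 209.0), (88.0, 57.0), 90.0)
```

Call:
step_arm --steps '[[[0,0,20,0],[0,0,20,0],[0,0,20,0],[0,0,20,0],[0,0,15,0],[0,0,10,0],[0,0,3,0],[0,0,0,0],[0,0,0,0],[0,0,0,0]]]'

```text
time_s: 26.85
tcp_pos: [448.9, -136.3, 2.7]
eef_rot: [[0.202, 0.979, 0.001], [0.979, -0.202, -0.0], [-0.0, 0.001, -1.0]]
contact_force: [1.0, 0.7, 0.7]
opening: 64.0
```

Call:
step_arm --steps '[[[0,0,0,0],[0,0,0,0],[0,0,0,0],[0,0,0,0],[0,0,0,0],[0,0,0,0],[0,0,-10,0],[0,0,-40,0],[0,0,-60,0],[0,0,-60,0]]]' --gripper 1 --grip_force 40

```text
time_s: 28.1
tcp_pos: [448.1, -136.1, 174.1]
eef_rot: [[0.201, 0.98, -0.001], [0.98, -0.201, 0.0], [0.0, -0.001, -1.0]]
contact_force: [0.4, -0.8, -1.8]
opening: 41.0
```

```bash
python3 - <<'E'
from h import *
o=robot.get_obs(); print(np.round(o['tcp_pos'],1))
plan((500,170,210),99,10)
E
```

```text
[ 448.1 -136.1  174.1]
[[31, -1, -4, -0.036], [31, -0, -3, -0.036], [31, 1, -4, -0.036], [31, 2, -3, -0.036], [31, 4, -4, -0.036], [31, 4, -4, -0.036], [30, 6, -3, -0.036], [30, 7, -4, -0.036], [31, 7, -3, -0.036], [29, 9, -4, -0.036]] end [499.9 169.7 210.1] yaw 99.0 J6 0.17
```

```bash
python3 - <<'E'
from h import *
c=load('wrist0'); hsv=cv2.cvtColor(c['pixels'],cv2.COLOR_RGB2HSV)
m=comp((hsv[...,1]<45)&(hsv[...,2]>150),(380,50))
q=max(cv2.findContours(m,0,1)[0],key=cv2.contourArea)
h=cv2.convexHull(q); a=cv2.approxPolyDP(h,3,True)[:,0]; print(a.tolist())
for p in a: print(p,onz(c,p,12).round(1)[:2],onz(c,p,58).round(1)[:2])
E
```

```text
[[455, 0], [457, 79], [311, 104], [296, 0]]
[455   0] [710.8 167.7] [690.5 155.6]
[457  79] [722.7  99. ] [700.8  95.6]
[311 104] [579.5  75.4] [575.8  75. ]
[296   0] [563.3 167.7] [561.7 155.6]
```

```bash
python3 - <<'E'
from h import *
plan((611.4,139.1,120),99.9,10)
E
```

```text
[[30, 10, 5, -0.038], [30, 12, 6, -0.038], [29, 13, 5, -0.038], [29, 14, 6, -0.038], [29, 15, 5, -0.038], [27, 16, 5, -0.038], [27, 17, 6, -0.038], [27, 18, 5, -0.038], [26, 19, 6, -0.038], [25, 20, 5, -0.038]] end [611.7 139.5 120.1] yaw 100.2 J6 0.05
```

Call:
step_arm --steps '[[[30,10,5,-0.038],[30,12,6,-0.038],[29,13,5,-0.038],[29,14,6,-0.038],[29,15,5,-0.038],[27,16,5,-0.038],[27,17,6,-0.038],[27,18,5,-0.038],[26,19,6,-0.038],[25,20,5,-0.038]]]'

```text
time_s: 29.35
tcp_pos: [612.6, 140.3, 118.1]
eef_rot: [[-0.178, 0.984, -0.001], [0.984, 0.178, -0.0], [-0.0, -0.001, -1.0]]
contact_force: [0.7, -0.6, -1.5]
opening: 41.3
```

Call:
step_arm --steps '[[[0,0,15,0],[0,0,20,0],[0,0,20,0],[0,0,11,0],[0,0,4,0],[0,0,4,0],[0,0,4,0],[0,0,3,0],[0,0,3,0],[0,0,0,0]]]'

```text
time_s: 30.6
tcp_pos: [612.5, 139.4, 36.2]
eef_rot: [[-0.176, 0.984, 0.002], [0.984, 0.176, 0.0], [0.0, 0.002, -1.0]]
contact_force: [-5.6, -0.9, 7.8]
opening: 40.9
```

Call:
step_arm --steps '[[[0,0,1,0],[0,0,1,0],[0,0,1,0],[0,0,1,0],[0,0,1,0],[0,0,0,0],[0,0,0,0],[0,0,0,0],[0,0,0,0],[0,0,0,0]]]'

```text
time_s: 31.85
tcp_pos: [612.8, 139.6, 31.6]
eef_rot: [[-0.176, 0.984, 0.002], [0.984, 0.176, 0.001], [0.0, 0.002, -1.0]]
contact_force: [-6.2, -0.3, 8.6]
opening: 41.3
```

Call:
step_arm --steps '[[[0,0,1,0],[0,0,0.5,0],[0,0,0,0],[0,0,0,0],[0,0,0,0],[0,0,0,0],[0,0,0,0],[0,0,0,0],[0,0,0,0],[0,0,0,0]]]'

```text
time_s: 33.1
tcp_pos: [612.8, 139.6, 30.9]
eef_rot: [[-0.176, 0.984, 0.003], [0.984, 0.176, 0.001], [0.0, 0.003, -1.0]]
contact_force: [-8.3, -1.7, 14.2]
opening: 40.6
```

Call:
step_arm --steps '[[[0,0,0,0],[0,0,0,0],[0,0,0,0],[0,0,0,0],[0,0,-3,0],[0,0,-5,0],[0,0,-8,0],[0,0,-15,0],[0,0,-40,0],[0,0,-50,0]]]' --gripper -0.3

```text
time_s: 34.35
tcp_pos: [611.8, 139.3, 150.2]
eef_rot: [[-0.176, 0.984, -0.001], [0.984, 0.176, -0.0], [-0.0, -0.001, -1.0]]
contact_force: [0.6, 0.4, -0.1]
opening: 55.5
```

```bash
python3 - <<'E'
from h import *
o=robot.get_obs(); print(o['time_s'],np.round(o['tcp_pos'],1))
c=snap('scene','c2'); snap('wrist','w8')
plan((378,262,170),3,10,raw=3-100.2)
E
```

```text
34.35 [611.8 139.3 150.2]
[[16, -21, -1, 0.17], [13, -24, -2, 0.17], [8, -25, -1, 0.17], [4, -26, -1, 0.17], [-1, -27, -2, 0.17], [-5, -26, -1, 0.17], [-10, -25, -2, 0.17], [-13, -23, -1, 0.17], [-17, -20, -1, 0.17], [-21, -17, -2, 0.17]] end [377.9 262.2 170.3] yaw 2.7 J6 2.13
```

```bash
python3 - <<'E'
from h import *
plan((378,276,130),99.9,9)
E
```

```text
[[20, -23, 3, 0.0], [19, -23, 3, 0.0], [20, -24, 3, 0.0], [19, -23, 3, 0.0], [20, -23, 3, 0.0], [19, -23, 3, 0.0], [20, -23, 2, 0.0], [19, -24, 3, 0.0], [20, -23, 3, 0.0]] end [377.7 276.3 130.3] yaw 100.2 J6 0.45
```

Call:
step_arm --steps '[[[20,-23,-3,0],[19,-23,-3,0],[20,-24,3,0],[19,-23,3,0],[20,-23,3,0],[19,-23,4,0],[20,-23,4,0],[19,-24,4,0],[20,-23,4,0],[0,0,0,0]]]' --gripper -0.4

```text
time_s: 35.7
tcp_pos: [374.4, 276.5, 130.5]
eef_rot: [[-0.178, 0.984, 0.001], [0.984, 0.178, 0.001], [0.001, 0.001, -1.0]]
contact_force: [-0.1, 0.3, 0.6]
opening: 59.5
```

Call:
step_arm --steps '[[[0,0,0,0],[0,0,0,0],[0,0,0,0],[0,0,0,0],[0,0,0,0],[0,0,0,0],[0,0,0,0],[0,0,0,0],[0,0,0,0],[0,0,0,0]]]'

```text
time_s: 36.95
tcp_pos: [375.5, 275.8, 129.8]
eef_rot: [[-0.176, 0.984, 0.0], [0.984, 0.176, -0.0], [-0.0, -0.0, -1.0]]
contact_force: [0.4, -0.3, 1.0]
opening: 59.8
```

```bash
python3 - <<'E'
from h import *
c=snap('wrist','w9'); d=snap('scene','c3'); o=robot.get_obs(); print(o['time_s'],np.round(o['tcp_pos'],1),proj(c,(378,276,5)))
b=cv2.resize(cv2.cvtColor(d['pixels'],4)[225:300,270:385],(418,272),interpolation=2)
a=cv2.cvtColor(c['pixels'],4)[60:332,100:480]; cv2.imwrite('pics/z4.png',np.hstack([a,b]))
E
```

```text
37.05 [375.5 275.8 129.8] [282.08813522 202.8924469 ]
```

View pics/z4.png

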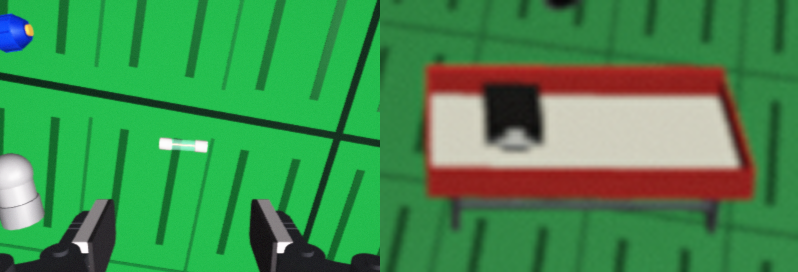

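Left: the fuse is at full-frame (259..308, 202..209). Right: the pad lies flat at the red lip. Now the fuse ends.

```bash
python3 - <<'E'
from h import *
c=load('w9'); p=c['pixels'].astype(int)[190:220,245:325]
m=(p.min(2)>170)
P=np.argwhere(m)[:,::-1]+[245,190]; r=cv2.minAreaRect(P.astype(np.float32)); b=cv2.boxPoints(r); print(len(P),r)
W=np.array([onz(c,q,5)[:2] for q in b]).astype(np.float32); R=cv2.minAreaRect(W); print(R, W.round())
e=max((W[1]-W[0],W[2]-W[1]),key=np.linalg.norm); a=np.degrees(np.arctan2(e[1],e[0])); print(a%180)
x,y=W.mean(0); plan((x,y,40),a,8)
E
```

```text
351 ((282.9295349121094, 204.5922393798828), (48.22232437133789, 11.105942726135254), 3.6913859844207764)
((379.2937316894531, 276.9747314453125), (9.340372085571289, 39.18385696411133), 6.329843521118164) [[386. 258.]
 [377. 257.]
 [373. 296.]
 [382. 297.]]
96.36502
[[0, 0, 11, 0.008], [0, 1, 11, 0.008], [0, 0, 12, 0.008], [0, 1, 11, 0.008], [0, 0, 11, 0.008], [0, 1, 11, 0.008], [1, 0, 12, 0.008], [-0, 1, 11, 0.008]] end [379.4 277.3  39.8] yaw 96.5 J6 0.52
```

Call:
step_arm --steps '[[[0,0,16,0.008],[0,1,16,0.008],[0,0,16,0.008],[0,1,16,0.008],[0,0,16,0.008],[0,1,16,0.008],[1,0,16,0.008],[0,1,10,0.008],[0,0,4,0],[0,0,2,0]]]' --grip_force 20

```text
time_s: 38.3
tcp_pos: [379.5, 277.4, 1.8]
eef_rot: [[-0.113, 0.994, 0.0], [0.994, 0.113, 0.0], [0.0, 0.0, -1.0]]
contact_force: [0.7, 0.3, -0.8]
opening: 59.6
```

Call:
step_arm --steps '[[[0,0,0,0],[0,0,0,0],[0,0,0,0],[0,0,0,0],[0,0,0,0],[0,0,0,0],[0,0,0,0],[0,0,-5,0],[0,0,-30,0],[0,0,-50,0]]]' --gripper 1

```text
time_s: 39.55
tcp_pos: [378.3, 276.6, 86.3]
eef_rot: [[-0.113, 0.994, -0.003], [0.994, 0.113, -0.002], [-0.002, -0.003, -1.0]]
contact_force: [-0.2, 0.3, -0.2]
opening: 36.5
```

```bash
python3 - <<'E'
from h import *
c=snap('wrist','w10'); o=robot.get_obs(); print(o['time_s'],np.round(o['tcp_pos'],1),o['opening'])
E
```

```text
39.6 [380.8 278.4  94.1] 36.56434617231146
```

View pics/w10.png

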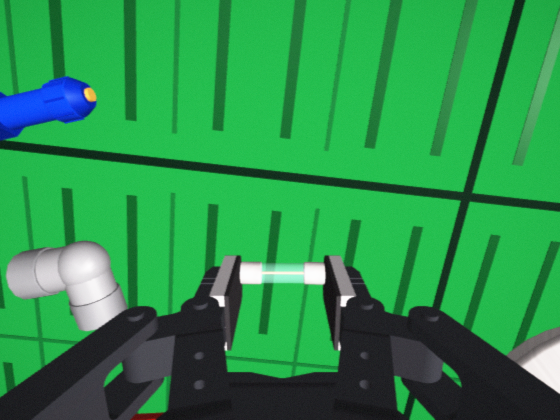

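Wrist view: fuse held by its end caps between the pads at (282,273), level. Carry it to the red stand.

```bash
python3 - <<'E'
from h import *
plan((567,227.7,105),99.9,8)
E
```

```text
[[-9, 22, -1, -0.007], [-9, 23, -2, -0.007], [-9, 22, -1, -0.007], [-10, 22, -1, -0.007], [-9, 22, -2, -0.007], [-10, 23, -1, -0.007], [-10, 22, -2, -0.007], [-10, 21, -1, -0.007]] end [566.5 227.4 105.1] yaw 99.7 J6 0.21
```

Call:
step_arm --steps '[[[-9,22,-1,-0.007],[-9,23,-2,-0.007],[-9,22,-1,-0.007],[-10,22,-1,-0.007],[-9,22,-2,-0.007],[-10,23,-1,-0.007],[-10,22,-2,-0.007],[-10,21,-1,-0.007],[0,0,0,0],[0,0,0,0]]]'

```text
time_s: 40.85
tcp_pos: [564.6, 226.4, 97.5]
eef_rot: [[-0.168, 0.986, -0.001], [0.986, 0.168, -0.0], [0.0, -0.001, -1.0]]
contact_force: [-1.0, 0.2, 1.0]
opening: 37.0
```

Call:
step_arm --steps '[[[0,0,20,0],[0,0,20,0],[0,0,15,0],[0,0,10,0],[0,0,5,0],[0,0,0,0],[0,0,0,0],[0,0,0,0],[0,0,0,0],[0,0,0,0]]]'

```text
time_s: 42.1
tcp_pos: [565.2, 226.3, 27.9]
eef_rot: [[-0.168, 0.986, 0.0], [0.986, 0.168, 0.0], [0.0, 0.0, -1.0]]
contact_force: [-1.1, -0.2, 0.1]
opening: 36.9
```

Call:
step_arm --steps '[[[0,2,2,0],[0,0,2,0],[0,0,1,0],[0,0,1,0],[0,0,1,0],[0,0,0,0],[0,0,0,0],[0,0,0,0],[0,0,0,0],[0,0,0,0]]]'

```text
time_s: 43.35
tcp_pos: [567.1, 226.7, 20.8]
eef_rot: [[-0.168, 0.986, 0.0], [0.986, 0.168, 0.0], [0.0, 0.0, -1.0]]
contact_force: [-0.3, -0.8, -0.9]
opening: 36.6
```

Call:
step_arm --steps '[[[0,0,1,0],[0,0,0,0],[0,0,0,0],[0,0,0,0],[0,0,0,0],[0,0,0,0],[0,0,0,0],[0,0,0,0],[0,0,0,0],[0,0,0,0]]]'

```text
time_s: 44.6
tcp_pos: [567.3, 226.7, 20.4]
eef_rot: [[-0.168, 0.986, 0.001], [0.986, 0.168, 0.0], [0.0, 0.001, -1.0]]
contact_force: [-2.1, -0.6, 5.9]
opening: 36.9
```

Contact felt (6 N) near the expected height. Release.

Call:
step_arm --steps '[[[0,0,0,0],[0,0,0,0],[0,0,0,0],[0,0,0,0],[0,0,-3,0],[0,0,-5,0],[0,0,-10,0],[0,0,-20,0],[0,0,-40,0],[0,0,-50,0]]]' --gripper -0.1

```text
time_s: 45.85
tcp_pos: [566.7, 226.5, 149.7]
eef_rot: [[-0.168, 0.986, -0.0], [0.986, 0.168, -0.0], [-0.0, -0.0, -1.0]]
contact_force: [1.0, 0.3, 0.2]
opening: 47.2
```

Call:
step_arm --steps '[[[0,-30,-20,0],[0,-30,-20,0],[0,-30,-10,0],[0,-30,0,0],[0,-20,0,0],[0,0,0,0],[0,0,0,0],[0,0,0,0],[0,0,0,0],[0,0,0,0]]]'

```text
time_s: 47.1
tcp_pos: [429.3, 203.1, 197.6]
eef_rot: [[-0.168, 0.986, -0.0], [0.986, 0.168, -0.0], [-0.0, -0.0, -1.0]]
contact_force: [0.3, -0.2, -0.3]
opening: 47.5
```

```bash
python3 - <<'E'
from h import *
d=snap('scene','c4'); e=snap('side','s4'); o=robot.get_obs(); print(o['time_s'],np.round(o['tcp_pos'],1))
B=lambda c,y0,y1,x0,x1: cv2.resize(cv2.cvtColor(c['pixels'],4)[y0:y1,x0:x1],(400,300),interpolation=2)
cv2.imwrite('pics/z5.png',np.vstack([np.hstack([B(d,215,275,135,245),B(d,235,295,275,385)]),np.hstack([B(e,100,195,225,345),B(e,165,265,130,250)])]))
for n,a,b in (('scene',load('scene0'),d),('side',load('side0'),e)):
    D=np.abs(a['pixels'].astype(int)-b['pixels']).max(2)>60
    for k,X in dict(elbow=(434,138,16),tip2=(325,-135,12),tip3=(324,114,12)).items():
        u,v=proj(a,X).astype(int); print(n,k,D[v-14:v+14,u-14:u+14].sum())
E
```

```text
47.2 [429.2 203.1 197.6]
scene elbow 0
scene tip2 0
scene tip3 0
side elbow 0
side tip2 0
side tip3 0
```

View pics/z5.png

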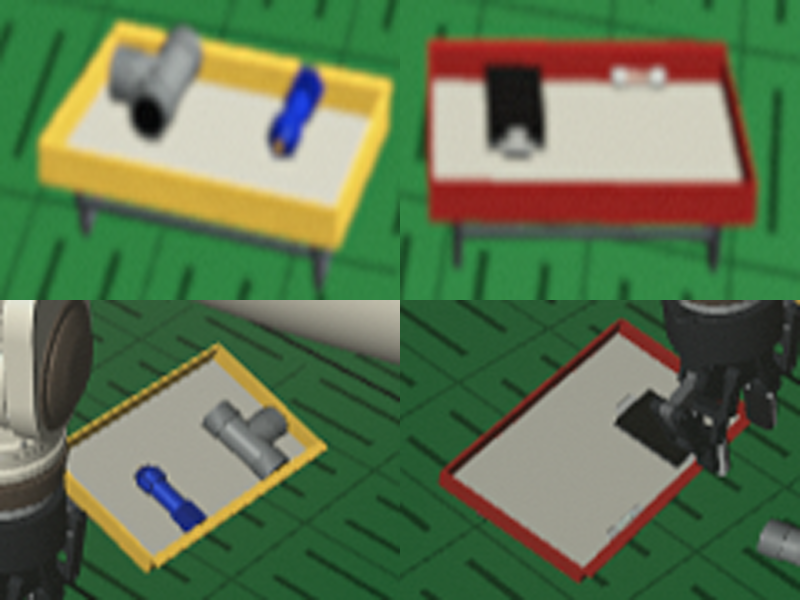

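All four parts lie flat against their lips: tee and lance tip on yellow, pad and fuse (along the lip) on red. Handing in.

```bash
python3 -c "
from h import *
print(robot.close_job())"
```

```text
the job is handed in; nothing more can be done
None
```

Both kits are made up and the job is handed in, at about 47 s on the robot's clock. I placed the parts in the order asked. On the yellow stand are the tee and the lance tip that started farthest from the base. On the red stand are the brake pad and the glass fuse.

I pressed each part gently onto the slope before letting go. The highest reading after a press was about 14 N.

- **Parts:** The last scene and side pictures show all four lying flat and resting against the lips. The gripper partly hid the pad in the side view, so the pad's check rests on the scene view.
- **Left alone:** The elbow and the two other blue tips show no change from the first pictures. I didn't run that check on the hammer and the can lid, but the arm never went near either of them.
- **Checks that disagreed:** The first distant-camera estimate of the yellow stand was about 7 mm off along the lip, so I used the closer wrist-camera measurement. No final check failed.

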